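# Refit the strainer screen and lock it

### The arm

A 6-joint arm with a two-finger parallel gripper is mounted at the origin on the work surface. World frame = base frame: x ahead of the robot, y to its left, z up, the work surface at z = 0. Lengths are in m, angles in rad, forces in N, time in s.
With the tool pointing down it reaches from about 0.275 to 0.725 m from the base axis. Payload 5.6 kg.
Tool frame: the origin (TCP) lies between the finger pads; the fingertips stand 19 mm ahead of it and the grasp point (between the pads) is the TCP (ctrl.nose_length is the distance from the TCP to the fingertips, in m); z points along the fingers, y is the line along which they close (so a half turn about z gives the same grasp; the last joint's range is limited). The gripper opens to 85 mm and grips with 20 to 120 N. Pads are 22 mm wide; open, the fingers measure 114 mm over their backs; the gripper's body (76 mm by 85 mm) begins 54 mm behind the grasp point. The pads swing forward as they close: fully open they stand 13 mm farther back than shut.
Start: joints at [1.397, 0.255, 0.108, 0, -1.424, -0.285], TCP at [0.244, 0.493, 0.25] pointing down, gripper open.
Joint ranges: [-2.95, 2.95], [-1.21, 1.97], [-1.09, 1.5], [-2.87, 1.71], [-2.94, -0.07], [-3.05, 3.05]. Speed limits (rad/s): [2.57, 2.57, 3.14, 3.14, 3.14, 3.14].

### API

Orientations are given as a 3x3 rotation matrix whose columns are the frame's x, y, z axes.
In Python, from bench import ctrl, cams gives the robot as it stands (ctrl), with the cameras (cams).
- The arm moves only by the tool send_path, called by a JSON object that holds its "method" and its "body". Schema: {"type":"object","properties":{"segments":{"type":"string"},"only":{"type":"string"},"quiet":{"type":"boolean"},"lines":{"type":"string"}},"required":["segments"],"additionalProperties":false}. segments is a string of 1 to 8 rows, parted by a bar, with the numbers parted by commas; each row has 5 numbers: dx, dy, dz in fractions of the full range, 1 being 100 cm, then a turn about the tool's z in fractions of the full range, 1 being pi rad, then the finger opening in m; each row is the pose to reach, as a shift and turn from the pose commanded when the call began, along the tool's axes at that moment; what a row does not reach only later rows make up. A row lasts 1/8 s, in which the tool goes at most 0.0625 m and 0.188 rad, less where a joint would pass 70% of its speed; a pose out of reach is approached as far as the arm can. The fingers move at their own pace and stop on an object; the grip force is fixed at half the most. Time passes only in rows, so rows that do not move let the fingers close. The tool returns the time, the measured TCP pose, the force, the opening and the grip force at its end. only (a regular expression) keeps the lines of the reply that match it, lines (a string "A,B") keeps lines A to B, and quiet returns only ok. A shift or turn number past 1, either way, is cut back to 1. Input that does not fit is refused with a message, and nothing moves.
- ctrl.sense(): the state, without advancing time (a new reading comes with each control period).
- cams.get_image(name): name is "side" or "top" or "wrist"; returns the picture (420x560x3 uint8, red, green, blue); there is no depth.
- cams.camera_model(name): a dict with "fx", "fy", "cx", "cy" (pixels), "R" (3x3) and "t" (3): a world point X has camera coordinates R X + t. Camera axes: x right, y down, z forward; pixel columns grow to the right and rows downward; lengths in m; the calibration is good to about 2 mm. A picture is of the moment at which its call begins: read the wrist's pose just before it. camera_model takes no time and is no camera call; for the wrist camera it gives the pose at the moment of the call.
- ctrl.close_job(): hands the job in; it is judged then, once.
The state is a dict: "t": time; "qpos": joint angles; "joint_vel": joint speeds; "joint_torque": joint torques, N m; "position": TCP position; "ee_rot": TCP orientation; "wrist_force": force on the tool from outside, world axes, zero at the start; "ft_torque": the same for the moment, N m; "width": finger opening in m; "finger_force": force on a finger pad.
Only numpy, scipy, OpenCV 4.12 (cv2) and the standard library are available. Lean on these libraries where they do the work, as an engineer would, in place of code of your own. Each camera call takes 0.05 s, during which the arm holds its last target. There are 200 camera calls.

### The job

Take the wire screen plate with the blue handle out of the drying rack, slide it down edgewise into the guides of the strainer housing until it stands fully home on the floor (lower it gently, do not drop it), and let go. Then swing the yellow catch by its red knob all the way across so that it locks the screen in. Leave the orange-handled plate in the rack and the other things on the bench as they stand.

Things in the scene. Friction and masses are not known exactly. Their poses are not given: they have to be found in the camera images.
- screen: Steel wire screen plate standing upright in one of the rack's two slots: 6 mm thick (x), 140 wide (y), 110 high (z), 0.2 to 0.45 kg. Origin: middle of its lower edge. On the middle of its top edge a blue block handle, 14 mm (x) by 50 mm (y), from 110 to 146 mm above the origin. Both faces alike: it may go into the guides either way round.
- screen_grip (a point): Grip point in the screen's blue handle, 133 mm above the screen's lower edge, on its centre line; axes as the screen.
- blank: Solid grey plate of the same shape and size as the screen, with an orange handle, in the other slot of the rack. To be left there. Origin: middle of its lower edge.
- rack: White drying rack, fixed: base 170 (x) by 160 (y) mm, 10 mm thick. Origin: centre of its underside. Two slots at its x = -45 and +45 mm hold one plate each (either may be in either), standing on the base, 10 mm above the bench, width along the rack's y. The slots are 9 mm wide and hold only the lower 55 mm of the plates' two ends.
- housing: Strainer housing of cream PVC, fixed: open-topped box 110 (x) by 170 (y) mm, walls 95 mm high, floor 10 mm thick, pipe stubs on its two x sides. Origin: centre of its underside. In the middle of each y side wall, between two pale grey ribs, is a vertical guide channel with a flared mouth; the plate goes in from above, its width along the housing's y (sizes: see seat).
- seat (a point): Centre of the housing's inner floor, midway between the guides, 10 mm above the bench; axes as the housing. The home screen has its origin here. Guide channels: 10 mm wide (x), 12 deep, bottoms 146 mm apart (y), from the floor up to 95 mm above the bench; flares up to 112 mm above the bench widen 10 to about 24 and 146 to about 158 mm. A plate that is home tops out at 120, its handle at 156 mm.
- pivot (a point): The catch's vertical turning axis, 96 mm to the +y side of the housing's centre, 126 mm above the bench; axes as the housing (not turning with the catch).
- catch (a joint): Angle (rad) of the yellow catch, a flat bar 124 to 130 mm above the bench turning about the vertical axis at pivot. 0: closed (stop), its 52 mm tongue points to the housing's -y, 4 mm above the home screen's top edge, its knob arm to +y. Opens counterclockwise from above: at 1.57 the tongue points to +x, the knob arm to -x. Starts at 1.15 to 1.65; stays where left (about 1 N to move at the knob).
- catch_knob (a point): Middle of the red upright knob on the catch's arm, 50 mm from the turning axis: a round post 18 mm in diameter, from 130 to 166 mm above the bench. This point is 148 mm above the bench; axes turn with the catch.
- beaker: Amber glass cup, 70 mm in diameter, 100 mm high, standing on the bench; origin at the centre of its underside. Bystander.
- wash_bottle: White plastic bottle with red cap, 64 mm in diameter, 170 mm high, standing on the bench; origin at the centre of its underside. Bystander.
- filter_head: Cream filter holder with a wide brown top, 64 mm in diameter, 82 mm high, standing on the bench; origin at the centre of its underside. Bystander.

How it is judged:
By the outcome, as a careful person would: the job done as asked, in the order asked, and still so for the second after the job is handed in, with the robot touching nothing.
It also fails if it takes over 51 s, if anything falls off the work surface, if the arm or the gripper's body presses on something with over 40 N, if the wrist force passes 120 N, or if a joint passes its speed limit or range.

## Working session

There is one attempt and no reset: what is moved stays moved. The work goes in short steps, Python scripts to look and compute and a tool call to move; the robot and the scene stay as the last step left them, time stands still between calls to the robot, and variables do not carry over. Pictures are saved under pics/ and viewed, at most 12 in all, crops included, and the job is handed in when it is done.

```bash
ls; mkdir -p pics; python3 - <<'E'
from bench import ctrl, cams
import cv2,numpy as np
for n in ("top","side"):
    im=cams.get_image(n); cv2.imwrite(f"pics/{n}0.png",im[:,:,::-1])
    m=cams.camera_model(n); print(n,m["fx"],m["cx"],m["cy"],np.round(-m["R"].T@m["t"],3),np.round(m["R"],2).tolist())
s=ctrl.sense(); print(s["t"],s["position"],np.round(s["ee_rot"],3).tolist(),s["width"])
E
```

```text
bench.py
pics
top 392.0629055355366 282.86673473533034 210.13630579729139 [ 0.451 -0.069  1.059] [[-0.02, -1.0, -0.02], [-0.99, 0.02, -0.16], [0.16, 0.01, -0.99]]
side 447.1432118158874 280.33178006237176 212.60647904168047 [0.513 0.812 0.882] [[-0.99, -0.15, 0.01], [-0.11, 0.64, -0.76], [0.1, -0.75, -0.65]]
0.1 [0.2433412  0.49279596 0.24949998] [[0.897, -0.443, -0.001], [-0.443, -0.897, -0.002], [0.0, 0.002, -1.0]] 0.0855374562393272
```

View pics/top0.png

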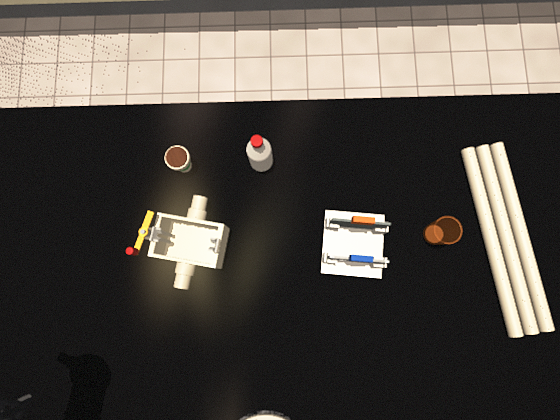

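View pics/side0.png

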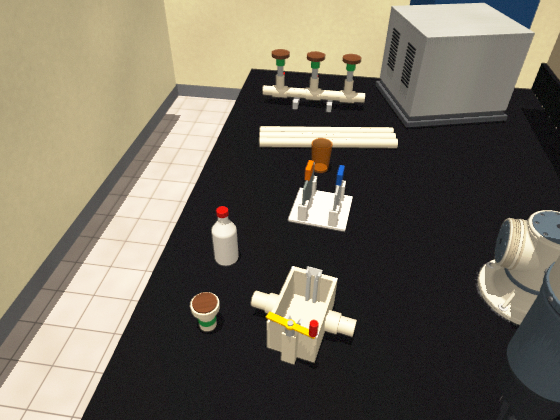

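Top view: the blue handle is at (362,259) in the near slot and the housing is centred at about (188,241), slightly turned. The red knob is at (130,251), with the tongue pointing away to (150,213). The side view agrees. Next I measure these by colour masks.

```bash
cat >h.py <<'E'
from bench import ctrl, cams
import cv2,numpy as np
def ray(m,px,z):
    d=m["R"].T@np.array([(px[0]-m["cx"])/m["fx"],(px[1]-m["cy"])/m["fy"],1.]); c=-m["R"].T@m["t"]
    return c+d*(z-c[2])/d[2]
def tri(m1,p1,m2,p2):
    A=[];b=[]
    for m,p in((m1,p1),(m2,p2)):
        c=-m["R"].T@m["t"]; d=ray(m,p,0)-c; d/=np.linalg.norm(d); P=np.eye(3)-np.outer(d,d); A.append(P);b.append(P@c)
    return np.linalg.lstsq(np.vstack(A),np.hstack(b),rcond=None)[0]
def mask(im,col):
    h=cv2.cvtColor(im,cv2.COLOR_RGB2HSV)
    lo,hi={"blue":((105,120,50),(130,255,255)),"red":((0,200,80),(4,255,255)),"yellow":((24,150,90),(34,255,255)),"orange":((5,220,150),(14,255,255))}[col]
    return cv2.inRange(h,lo,hi)
def blobs(mk,n=3,amin=15):
    cs=[c for c in cv2.findContours(mk,cv2.RETR_EXTERNAL,cv2.CHAIN_APPROX_NONE)[0] if cv2.contourArea(c)>=amin]
    return sorted(cs,key=cv2.contourArea,reverse=True)[:n]
E
python3 - <<'E'
from h import *
for n in("top","side"):
    im=cv2.imread(f"pics/{n}0.png")[:,:,::-1]; m=cams.camera_model(n)
    for col,z in(("blue",.156),("orange",.156),("red",.166),("yellow",.130)):
        for c in blobs(mask(im,col)):
            r=cv2.minAreaRect(c); b=cv2.boxPoints(r)
            print(n,col,cv2.contourArea(c),np.round(r[0],1),np.round(ray(m,r[0],z),4), [np.round(ray(m,p,z)[:2],3).tolist() for p in b])
im=cv2.imread("pics/top0.png"); cv2.imwrite("pics/c0.png",np.vstack([cv2.resize(im[190:295,110:250],None,fx=4,fy=4,interpolation=cv2.INTER_CUBIC)]))
E
```

```text
top blue 109.0 [360.5 258. ] [ 0.4851 -0.2316  0.156 ] [[0.492, -0.206], [0.491, -0.258], [0.478, -0.257], [0.479, -0.205]]
top yellow 65.0 [146.8 220.1] [0.5885 0.2713 0.13  ] [[0.57, 0.285], [0.612, 0.27], [0.607, 0.257], [0.565, 0.273]]
top yellow 44.5 [139.9 238.2] [0.5452 0.2863 0.13  ] [[0.527, 0.303], [0.57, 0.283], [0.563, 0.269], [0.52, 0.289]]
side blue 908.5 [474.   13.5] [-0.1443 -1.7785  0.156 ] [[0.173, -1.964], [-0.556, -2.108], [-0.421, -1.617], [0.206, -1.498]]
side blue 109.5 [339.5 174.5] [ 0.4884 -0.2117  0.156 ] [[0.502, -0.167], [0.493, -0.264], [0.474, -0.259], [0.484, -0.162]]
side orange 31.0 [307.4 174.5] [ 0.5762 -0.1971  0.156 ] [[0.581, -0.175], [0.583, -0.22], [0.571, -0.22], [0.57, -0.175]]
side red 102.0 [221.5 211.5] [0.7684 0.0058 0.166 ] [[0.787, -0.013], [0.76, -0.017], [0.75, 0.024], [0.776, 0.028]]
side red 94.0 [312.9 328.1] [0.5153 0.308  0.166 ] [[0.522, 0.326], [0.522, 0.29], [0.508, 0.29], [0.509, 0.326]]
side yellow 212.0 [287.9 322.6] [0.5663 0.2774 0.13  ] [[0.613, 0.276], [0.611, 0.255], [0.52, 0.279], [0.524, 0.299]]
```

View pics/c0.png

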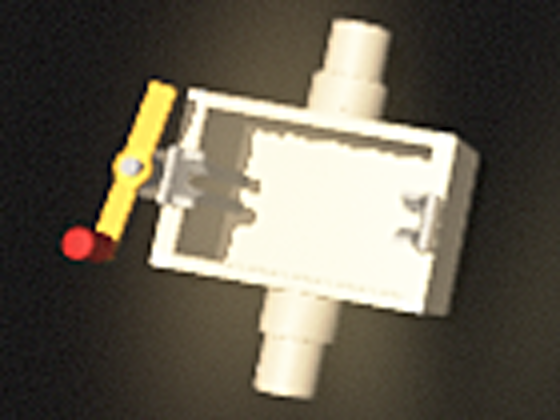

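The zoomed crop shows the housing rim corners at about (190,90), (457,133), (420,313) and (152,265), and the pivot screw at (131,168). The knob top is at (80,243). I'll compute the rough housing pose and the first move, to a point above the housing.

```bash
cat >>h.py <<'E'
def go(target,ydir,s=None):
    """shift in tool axes to target, turn so that tool y lies along +-ydir (nearest to -ydir)"""
    s=s or ctrl.sense(); R=np.array(s["ee_rot"]); d=R.T@(np.array(target)-s["position"])
    v=R.T@np.array([*ydir,0]); a=np.arctan2(-v[0],v[1])
    a=(a+np.pi/2)%np.pi-np.pi/2
    print("shift",np.round(d,4),"turn",round(a,4),"or",round(a-np.sign(a)*np.pi,4),"t",s["t"],"q6",round(s["qpos"][5],2))
E
python3 - <<'E'
from h import *
m=cams.camera_model("top"); f=lambda u,v,z:ray(m,(110+(u+.5)/4-.5,190+(v+.5)/4-.5),z)
C=[f(*p,.095) for p in((190,90),(457,133),(420,313),(152,265))]
c=np.mean(C,0); y=(C[0]+C[3]-C[1]-C[2])/2; x=(C[0]+C[1]-C[2]-C[3])/2
print(c,np.linalg.norm(x),np.linalg.norm(y),np.degrees([np.arctan2(x[1],x[0]),np.arctan2(-y[0],y[1])]))
p=f(131,168,.132);k=f(80,243,.166);print("piv",p,np.linalg.norm((p-c)[:2]),np.degrees(np.arctan2(-(p-c)[0],(p-c)[1])),"knob",k,np.linalg.norm((k-p)[:2]))
go([.48,c[1]-.02,.36],[1,-.15])
w=cams.camera_model("wrist");s=ctrl.sense();R=np.array(s["ee_rot"]);print(w["fx"],"cam in tool",R.T@(-w["R"].T@w["t"]-s["position"]),np.round(w["R"]@R,2))
E
```

```text
[0.54285323 0.18553299 0.095     ] 0.1114002243032282 0.16957494553486135 [-11.04114965 -10.92639062]
piv [0.56061653 0.2801285  0.132     ] 0.09624887019632056 -10.635241965432485 knob [0.51423545 0.2951031  0.166     ] 0.04873851395576526
shift [ 0.3571  0.1888 -0.1102] turn 1.2608 or -1.8807 t 0.1 q6 -0.28
299.07380563418957 cam in tool [ 0.08067538 -0.00130086 -0.12424769] [[-0.    1.   -0.  ]
 [-0.95 -0.   -0.31]
 [-0.31  0.    0.95]]
```

The measured sizes match the given ones: 111 × 170 mm rim, pivot at 96 mm, knob arm at 49 mm. I'm moving to look at the housing with the wrist camera.

Careful with the scale: turns go in shares of pi rad. That gives: 1.26 rad is 0.4011.

{"method": "send_path", "body": {"segments": "0.357,0.189,-0.11,0.4011,0.085 | 0.357,0.189,-0.11,0.4011,0.085 | 0.357,0.189,-0.11,0.4011,0.085 | 0.357,0.189,-0.11,0.4011,0.085 | 0.357,0.189,-0.11,0.4011,0.085 | 0.357,0.189,-0.11,0.4011,0.085 | 0.357,0.189,-0.11,0.4011,0.085 | 0.357,0.189,-0.11,0.4011,0.085"}}

```text
t: 1.1
position: [0.4813, 0.1634, 0.3605]
ee_rot: [[-0.153, -0.988, 0.0], [-0.988, 0.153, -0.0], [0.0, -0.0, -1.0]]
wrist_force: [-0.2, 0.7, -0.8]
width: 0.085
finger_force: 0.0
```

{"method": "send_path", "body": {"segments": "0,0,0,0,0.085 | 0,0,0,0,0.085"}}

```text
t: 1.35
position: [0.4794, 0.1663, 0.3598]
ee_rot: [[-0.146, -0.989, -0.001], [-0.989, 0.146, -0.0], [0.0, 0.001, -1.0]]
wrist_force: [0.6, 0.7, -0.8]
width: 0.0851
finger_force: 0.0
```

```bash
python3 - <<'E'
from h import *
import pickle
m=cams.camera_model("wrist"); im=cams.get_image("wrist"); cv2.imwrite("pics/w1.png",im[:,:,::-1]); pickle.dump(m,open("w1.pkl","wb"))
print(ctrl.sense()["position"])
E
```

```text
[0.47936334 0.16631148 0.35997675]
```

View pics/w1.png

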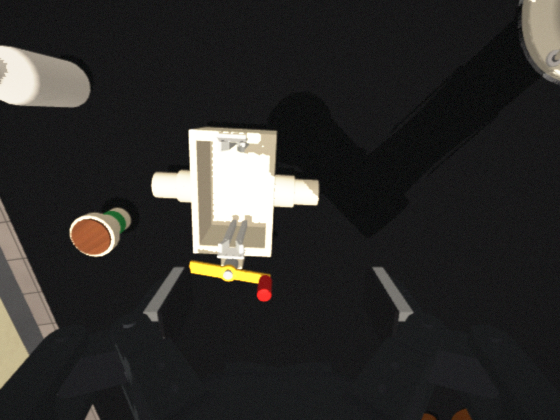

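The wrist view shows the housing with rim corners near (190,128), (277,132), (272,256) and (194,253), and the pivot at (229,274). I'm zooming in to read them more finely.

```bash
python3 - <<'E'
from h import *
im=cv2.imread("pics/w1.png"); cv2.imwrite("pics/c1.png",cv2.resize(im[115:305,170:310],None,fx=3,fy=3,interpolation=cv2.INTER_CUBIC))
E
```

```text
(no output)
```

View pics/c1.png

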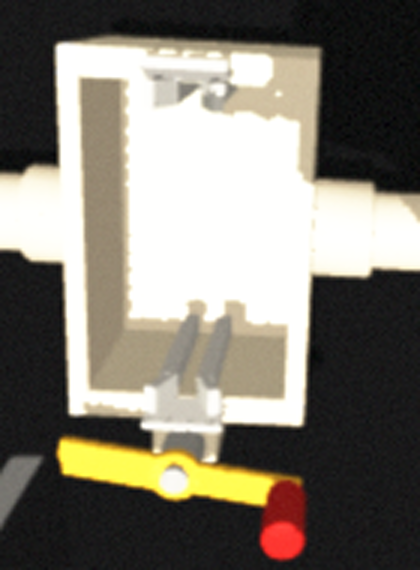

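```bash
python3 - <<'E'
from h import *
import pickle
m=pickle.load(open("w1.pkl","rb")); f=lambda u,v,z:ray(m,(170+(u+.5)/3-.5,115+(v+.5)/3-.5),z)
C=[f(*p,.095) for p in((57,45),(320,48),(303,425),(68,412))]
for a in C: print(np.round(a,4))
print([round(np.linalg.norm(C[i]-C[i-1]),4) for i in range(4)])
p=f(174,480,.134);k=f(284,541,.166);print("piv",p,"knob",k,np.linalg.norm((p-k)[:2]))
c=np.mean(C,0);print(c,np.linalg.norm((p-c)[:2]),np.degrees(np.arctan2(-(p-c)[0],(p-c)[1])))
print("flares",[np.round(f(*q,.112),4) for q in((142,428),(222,428),(145,77),(230,80))])
go([.484,-.22,.33],[1,-.02])
E
```

```text
[0.5822 0.09   0.095 ]
[0.4735 0.1074 0.095 ]
[0.5074 0.2789 0.095 ]
[0.6171 0.2556 0.095 ]
[np.float64(0.1692), np.float64(0.1101), np.float64(0.1748), np.float64(0.1121)]
piv [0.56386529 0.27784165 0.134     ] knob [0.51627378 0.29486376 0.166     ] 0.05054409092882458
[0.54504495 0.1829697  0.095     ] 0.09672068856385992 -11.220452280148152
flares [array([0.579 , 0.2612, 0.112 ]), array([0.5427, 0.2666, 0.112 ]), array([0.5451, 0.1074, 0.112 ]), array([0.5113, 0.1136, 0.112 ])]
shift [ 0.3815 -0.0608  0.0301] turn -0.126 or 3.0155 t 1.4 q6 -0.79
```

Centre about (0.544, 0.185), yaw about −11.2°, consistent between the top and wrist views. Next I move over the rack.

Converted, -0.126 rad is -0.0401.

{"method": "send_path", "body": {"segments": "0.382,-0.06,0.03,-0.0401,0.085 | 0.382,-0.06,0.03,-0.0401,0.085 | 0.382,-0.06,0.03,-0.0401,0.085 | 0.382,-0.06,0.03,-0.0401,0.085 | 0.382,-0.06,0.03,-0.0401,0.085 | 0.382,-0.06,0.03,-0.0401,0.085 | 0.382,-0.06,0.03,-0.0401,0.085 | 0.382,-0.06,0.03,-0.0401,0.085"}}

```text
t: 2.4
position: [0.483, -0.221, 0.3299]
ee_rot: [[-0.022, -1.0, -0.001], [-1.0, 0.022, 0.0], [-0.0, 0.001, -1.0]]
wrist_force: [-0.3, 0.6, -0.2]
width: 0.0851
finger_force: 0.0
```

{"method": "send_path", "body": {"segments": "0,0,0,0,0.06 | 0,0,0,0,0.06"}}

```text
t: 2.65
position: [0.4833, -0.2197, 0.3307]
ee_rot: [[-0.02, -1.0, 0.001], [-1.0, 0.02, 0.0], [-0.0, -0.001, -1.0]]
wrist_force: [0.6, 0.6, -0.2]
width: 0.0603
finger_force: 0.0
```

```bash
python3 - <<'E'
from h import *
m=cams.camera_model("wrist"); im=cams.get_image("wrist"); cv2.imwrite("pics/w2.png",im[:,:,::-1])
for c in blobs(mask(im,"blue")):
    r=cv2.minAreaRect(c); print(cv2.contourArea(c),r,[np.round(ray(m,p,.156)[:2],4).tolist() for p in cv2.boxPoints(r)],ray(m,r[0],.156))
E
```

```text
566.0 ((274.3345031738281, 176.4862060546875), (12.539868354797363, 51.57124710083008), 4.763641834259033) [[0.4973, -0.2124], [0.4913, -0.2649], [0.479, -0.2637], [0.4843, -0.211]] [ 0.48791863 -0.23869031  0.156     ]
```

View pics/w2.png

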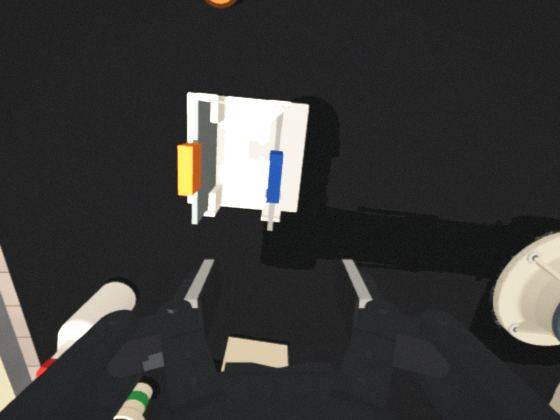

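The blue handle is at (274,177). The rack's right edge runs from (308,103) to (297,212) and its top edge from (188,93) to (308,103). I'm checking the yaw against the rack base.

```bash
python3 - <<'E'
from h import *
m=cams.camera_model("wrist")
A,B,D=[ray(m,p,.01) for p in((308,103),(297,212),(188,93))]
print(A,B,D,np.linalg.norm(A-B),np.linalg.norm(A-D),np.degrees(np.arctan2(-(B-A)[0],(B-A)[1])),np.degrees(np.arctan2((D-A)[1],(D-A)[0])))
for th in (-5.5,): 
    t=np.radians(th); go([.487,-.2355,.143],[np.cos(t),np.sin(t)])
    c=(B+D)/2; print("slot -45:",c[:2]-.045*np.array([np.cos(t),np.sin(t)]))
E
```

```text
[ 0.44042133 -0.31286924  0.01      ] [ 0.45595626 -0.1526584   0.01      ] [ 0.60682738 -0.32933713  0.01      ] 0.1609622596735999 0.1672189134375467 -5.538399018194066 -5.651706725754029
shift [ 0.0155 -0.0039  0.1877] turn 0.076 or -3.0656 t 2.7 q6 0.11
slot -45: [ 0.48659899 -0.23668471]
```

Rack size, slot position and yaw (−5.6°) all agree with the handle. I'm descending and grasping.

Converted, 0.076 rad is 0.0242.

{"method": "send_path", "body": {"segments": "0.016,-0.004,0.02,0.0242,0.06 | 0.016,-0.004,0.07,0.0242,0.06 | 0.016,-0.004,0.12,0.0242,0.06 | 0.016,-0.004,0.16,0.0242,0.06 | 0.016,-0.004,0.185,0.0242,0.06 | 0.016,-0.004,0.187,0.0242,0.06 | 0.016,-0.004,0.187,0.0242,0.06 | 0.016,-0.004,0.187,0.0242,0.06"}}

```text
t: 3.7
position: [0.4875, -0.2373, 0.1449]
ee_rot: [[-0.097, -0.995, 0.003], [-0.995, 0.097, -0.001], [0.001, -0.003, -1.0]]
wrist_force: [0.5, -0.1, 0.3]
width: 0.0602
finger_force: 0.0
```

{"method": "send_path", "body": {"segments": "0,0,0,0,0 | 0,0,0,0,0 | 0,0,0,0,0 | 0,0,0,0,0 | 0,0,0,0,0 | 0,0,0,0,0"}}

```text
t: 4.45
position: [0.4869, -0.2374, 0.1437]
ee_rot: [[-0.098, -0.995, 0.001], [-0.995, 0.098, -0.0], [0.0, -0.001, -1.0]]
wrist_force: [0.7, 0.0, 3.5]
width: 0.0133
finger_force: 59.4
```

The handle is gripped. I'm lifting it straight up.

{"method": "send_path", "body": {"segments": "0,0,-0.02,0,0 | 0,0,-0.05,0,0 | 0,0,-0.09,0,0 | 0,0,-0.14,0,0 | 0,0,-0.16,0,0 | 0,0,-0.16,0,0 | 0,0,-0.16,0,0"}}

```text
t: 5.32
position: [0.4859, -0.2366, 0.3009]
ee_rot: [[-0.098, -0.995, -0.004], [-0.995, 0.098, 0.002], [-0.002, 0.004, -1.0]]
wrist_force: [0.4, 0.8, -3.5]
width: 0.0133
finger_force: 59.1
```

```bash
python3 - <<'E'
from h import *
t=np.radians(-11.2); go([.544,.1855,.30],[np.cos(t),np.sin(t)])
m=cams.camera_model("wrist"); im=cams.get_image("wrist"); cv2.imwrite("pics/w3.png",im[:,:,::-1])
E
```

```text
shift [-0.4258 -0.0165  0.0015] turn 0.0975 or -3.0441 t 5.325 q6 0.07
```

View pics/w3.png

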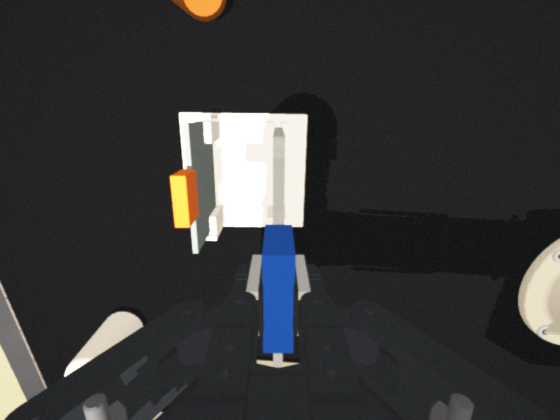

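The screen is held with its handle centred between the pads. I'm checking the offset along the handle by projecting the expected edge points.

```bash
python3 - <<'E'
from h import *
m=cams.camera_model("wrist");s=ctrl.sense();R=np.array(s["ee_rot"])
for n,o in [(n,o) for n in("hend_bot","hend_top","hend_far_top","ptop","pbot") for o in(0,.004)]:
    q={"hend_bot":(.025,0,.023),"hend_top":(.025,0,-.013),"hend_far_top":(-.025,0,-.013),"ptop":(.07,0,.023),"pbot":(.07,0,.133)}[n]
    X=m["R"]@(np.array(s["position"])+R@(np.array(q)+[o,0,0]))+m["t"]; print(n,o,np.round([m["fx"]*X[0]/X[2]+m["cx"],m["fy"]*X[1]/X[2]+m["cy"]],1))
im=cv2.imread("pics/w3.png")[:,:,::-1]; c=blobs(mask(im,"blue"),1)[0]; print(cv2.boundingRect(c))
g=im[215:275,278].astype(int); print([ (215+i,*g[i]) for i in range(0,60,4)])
E
```

```text
hend_bot 0 [280.8 221.9]
hend_bot 0.004 [280.8 214.6]
hend_top 0 [281.8 252. ]
hend_top 0.004 [281.8 243. ]
hend_far_top 0 [281.4 350.7]
hend_far_top 0.004 [281.4 343.6]
ptop 0 [281.  133.2]
ptop 0.004 [281.  124.5]
pbot 0 [279.5 125.3]
pbot 0.004 [279.5 120.2]
(261, 225, 35, 129)
[(215, np.int64(199), np.int64(196), np.int64(185)), (219, np.int64(198), np.int64(193), np.int64(181)), (223, np.int64(186), np.int64(185), np.int64(178)), (227, np.int64(36), np.int64(76), np.int64(152)), (231, np.int64(34), np.int64(73), np.int64(148)), (235, np.int64(34), np.int64(74), np.int64(150)), (239, np.int64(36), np.int64(76), np.int64(150)), (243, np.int64(36), np.int64(76), np.int64(151)), (247, np.int64(35), np.int64(75), np.int64(150)), (251, np.int64(32), np.int64(72), np.int64(148)), (255, np.int64(36), np.int64(84), np.int64(168)), (259, np.int64(40), np.int64(93), np.int64(183)), (263, np.int64(40), np.int64(92), np.int64(182)), (267, np.int64(37), np.int64(91), np.int64(179)), (271, np.int64(36), np.int64(89), np.int64(179))]
```

The offset is only 1.5 mm. I'm carrying the screen to above the housing.

Converted, 0.0975 rad is 0.031.

{"method": "send_path", "body": {"segments": "-0.03,0,0,0,0 | -0.08,-0.003,0,0.0095,0 | -0.14,-0.006,0,0.0191,0 | -0.2,-0.008,0,0.031,0 | -0.26,-0.01,0,0.031,0 | -0.32,-0.012,0,0.031,0 | -0.37,-0.014,0,0.031,0 | -0.4,-0.0165,0,0.031,0"}}

```text
t: 6.38
position: [0.5415, 0.1616, 0.3012]
ee_rot: [[-0.192, -0.981, -0.003], [-0.981, 0.192, -0.001], [0.002, 0.003, -1.0]]
wrist_force: [0.3, -0.1, -2.5]
width: 0.0132
finger_force: 59.1
```

{"method": "send_path", "body": {"segments": "-0.024,0,0,0,0 | -0.024,0,0,0,0 | -0.024,0,0,0,0 | -0.024,0,0,0,0"}}

```text
t: 6.88
position: [0.5468, 0.1819, 0.3034]
ee_rot: [[-0.195, -0.981, 0.0], [-0.981, 0.195, -0.0], [0.0, -0.0, -1.0]]
wrist_force: [-0.0, -0.2, -3.4]
width: 0.0131
finger_force: 59.1
```

```bash
python3 - <<'E'
from h import *
t=np.radians(-11.2); go([.544,.184,.255],[np.cos(t),np.sin(t)])
im=cams.get_image("side"); cv2.imwrite("pics/s4.png",cv2.resize(im[150:400,180:420,::-1],None,fx=2.2,fy=2.2))
E
```

```text
shift [-0.0015  0.0032  0.0484] turn -0.0011 or 3.1405 t 6.875 q6 -0.79
```

View pics/s4.png

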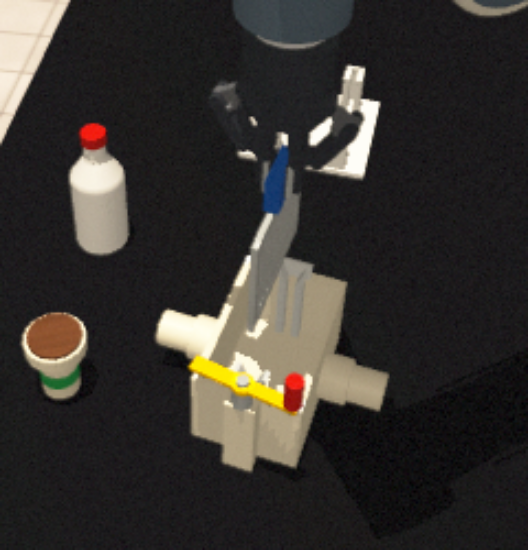

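The screen hangs aligned above the housing, in line with the guides. The yellow tongue is clear of its path. I'm lowering in stages and watching the force.

{"method": "send_path", "body": {"segments": "-0.0015,0.003,0.02,0,0 | -0.0015,0.003,0.04,0,0 | -0.0015,0.003,0.052,0,0 | -0.0015,0.003,0.052,0,0 | -0.0015,0.003,0.052,0,0"}}

```text
t: 7.55
position: [0.5446, 0.1848, 0.2523]
ee_rot: [[-0.194, -0.981, 0.002], [-0.981, 0.194, 0.0], [-0.001, -0.001, -1.0]]
wrist_force: [0.1, -0.3, -3.3]
width: 0.013
finger_force: 59.1
```

{"method": "send_path", "body": {"segments": "0,0,0.008,0,0 | 0,0,0.016,0,0 | 0,0,0.024,0,0 | 0,0,0.03,0,0 | 0,0,0.03,0,0"}}

```text
t: 8.18
position: [0.5439, 0.1847, 0.2206]
ee_rot: [[-0.194, -0.981, -0.001], [-0.981, 0.194, -0.001], [0.001, 0.001, -1.0]]
wrist_force: [-1.4, -0.1, -3.3]
width: 0.013
finger_force: 59.1
```

{"method": "send_path", "body": {"segments": "0,0,0.008,0,0 | 0,0,0.016,0,0 | 0,0,0.024,0,0 | 0,0,0.032,0,0 | 0,0,0.04,0,0 | 0,0,0.048,0,0 | 0,0,0.054,0,0 | 0,0,0.054,0,0"}}

```text
t: 9.18
position: [0.5439, 0.1847, 0.1667]
ee_rot: [[-0.194, -0.981, -0.001], [-0.981, 0.194, -0.001], [0.001, 0.001, -1.0]]
wrist_force: [-0.1, 0.1, -3.7]
width: 0.013
finger_force: 59.1
```

{"method": "send_path", "body": {"segments": "0,0,0.006,0,0 | 0,0,0.012,0,0 | 0,0,0.018,0,0 | 0,0,0.0205,0,0 | 0,0,0.0205,0,0"}}

```text
t: 9.8
position: [0.5441, 0.1848, 0.1466]
ee_rot: [[-0.194, -0.981, -0.0], [-0.981, 0.194, -0.0], [0.0, 0.0, -1.0]]
wrist_force: [0.2, -0.0, -3.8]
width: 0.0132
finger_force: 59.1
```

{"method": "send_path", "body": {"segments": "0,0,0.001,0,0 | 0,0,0.002,0,0 | 0,0,0.003,0,0 | 0,0,0.003,0,0"}}

```text
t: 10.3
position: [0.5442, 0.1849, 0.1438]
ee_rot: [[-0.194, -0.981, 0.0], [-0.981, 0.194, -0.0], [-0.0, -0.0, -1.0]]
wrist_force: [0.7, 0.1, -3.2]
width: 0.0134
finger_force: 59.2
```

{"method": "send_path", "body": {"segments": "0,0,0.001,0,0 | 0,0,0.001,0,0"}}

```text
t: 10.55
position: [0.5444, 0.1848, 0.1437]
ee_rot: [[-0.194, -0.981, 0.001], [-0.981, 0.194, 0.0], [-0.0, -0.001, -1.0]]
wrist_force: [-1.3, -0.6, 4.4]
width: 0.0134
finger_force: 60.1
```

{"method": "send_path", "body": {"segments": "0,0,0.001,0,0 | 0,0,0.001,0,0"}}

```text
t: 10.8
position: [0.5446, 0.1848, 0.1437]
ee_rot: [[-0.194, -0.981, 0.002], [-0.981, 0.194, 0.0], [-0.001, -0.002, -1.0]]
wrist_force: [-2.7, -0.4, 10.5]
width: 0.0129
finger_force: 61.0
```

The weight is now carried by the floor, at the same TCP height as in the rack (also 10 mm), so the screen is home. I'm easing off, releasing and rising.

{"method": "send_path", "body": {"segments": "0,0,-0.0015,0,0 | 0,0,-0.0015,0,0.05 | 0,0,-0.0015,0,0.05 | 0,0,-0.0015,0,0.05 | 0,0,-0.0015,0,0.05"}}

```text
t: 11.42
position: [0.5442, 0.1849, 0.1432]
ee_rot: [[-0.194, -0.981, -0.0], [-0.981, 0.194, -0.0], [0.0, 0.0, -1.0]]
wrist_force: [0.4, 1.0, -0.4]
width: 0.05
finger_force: 0.0
```

{"method": "send_path", "body": {"segments": "0,0,-0.015,0,0.05 | 0,0,-0.05,0,0.05 | 0,0,-0.1,0,0.05 | 0,0,-0.14,0,0.05 | 0,0,-0.14,0,0.05 | 0,0,-0.14,0,0.05"}}

```text
t: 12.18
position: [0.544, 0.1849, 0.2836]
ee_rot: [[-0.194, -0.981, 0.0], [-0.981, 0.194, 0.001], [-0.001, -0.0, -1.0]]
wrist_force: [0.7, 0.2, -1.5]
width: 0.05
finger_force: 0.0
```

```bash
python3 - <<'E'
from h import *
a=cams.get_image("side")[200:400,200:400,::-1]; m=cams.camera_model("wrist"); im=cams.get_image("wrist"); 
b=im[:,:,::-1]; a=cv2.resize(a,(420,420)); b=b[:,150:500]; cv2.imwrite("pics/f5.png",np.hstack([a,b]))
for c in blobs(mask(im,"blue"),1):
    r=cv2.minAreaRect(c); print(r,[np.round(ray(m,p,.156)[:2],4).tolist() for p in cv2.boxPoints(r)],ray(m,r[0],.156))
for c in blobs(mask(im,"red"),3):
    r=cv2.minAreaRect(c); print("red",r,ray(m,r[0],.166))
t=cams.camera_model("top"); X=blobs(mask(cams.get_image("top"),"red"),4,6); print([(cv2.minAreaRect(c)[0],ray(t,cv2.minAreaRect(c)[0],.16)) for c in X])
E
```

```text
((277.0, 202.5), (55.0, 14.0), 90.0) [[0.5457, 0.1543], [0.5341, 0.1566], [0.5435, 0.2058], [0.5559, 0.2033]] [0.54467966 0.17927569 0.156     ]
red ((322.9317321777344, 305.460693359375), (34.72502899169922, 11.141721725463867), 74.93151092529297) [0.52140121 0.28410132 0.166     ]
[]
```

View pics/f5.png

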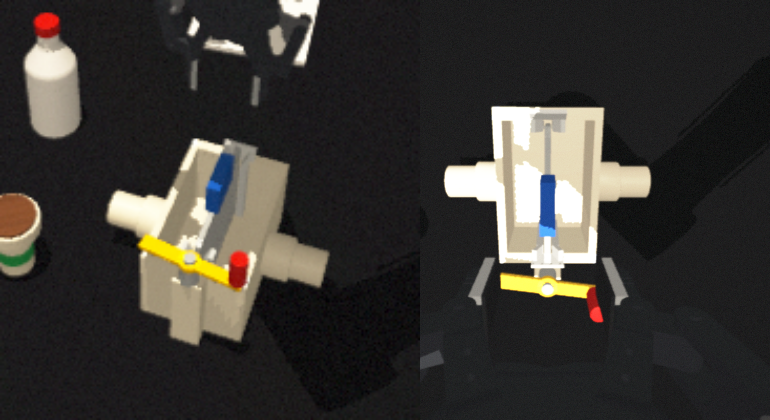

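The screen stands home with its top edge low between the guides. The catch is still open, with its knob at the right. I'm computing the approach to grip the knob tangentially.

```bash
python3 - <<'E'
from h import *
P=np.array([.5625,.2794]);K=np.array([.515,.295]);d=(K-P)/np.linalg.norm(K-P);print(np.linalg.norm(K-P))
go([*K,.22],[-d[1],d[0]])
E
```

```text
0.04999609984788812
shift [-0.1027  0.0495  0.0623] turn -1.4489 or 1.6927 t 12.325 q6 -0.8
```

Converted, -1.449 rad is -0.4612.

{"method": "send_path", "body": {"segments": "-0.05,0.025,0,-0.0573,0.05 | -0.1027,0.0495,0,-0.1146,0.05 | -0.1027,0.0495,0.02,-0.1719,0.05 | -0.1027,0.0495,0.04,-0.2292,0.05 | -0.1027,0.0495,0.062,-0.2865,0.05 | -0.1027,0.0495,0.062,-0.3438,0.05 | -0.1027,0.0495,0.062,-0.4011,0.05 | -0.1027,0.0495,0.062,-0.4612,0.05"}}

```text
t: 13.32
position: [0.5153, 0.295, 0.2204]
ee_rot: [[0.952, -0.308, -0.001], [-0.308, -0.952, -0.001], [-0.001, 0.002, -1.0]]
wrist_force: [-0.2, 0.3, -0.6]
width: 0.0499
finger_force: 0.0
```

{"method": "send_path", "body": {"segments": "0,0,0,0,0.05 | 0,0,0,0,0.05 | 0,0,0,0,0.05"}}

```text
t: 13.7
position: [0.5155, 0.2952, 0.2211]
ee_rot: [[0.949, -0.315, -0.0], [-0.315, -0.949, -0.0], [-0.0, 0.0, -1.0]]
wrist_force: [0.5, -0.5, -0.6]
width: 0.0505
finger_force: 0.0
```

```bash
python3 - <<'E'
from h import *
m=cams.camera_model("wrist"); im=cams.get_image("wrist"); cv2.imwrite("pics/w6.png",im[:,:,::-1])
for c in blobs(mask(im,"red"),3):
    r=cv2.minAreaRect(c); print("red",cv2.boxPoints(r).tolist(),ray(m,r[0],.15))
s=ctrl.sense();R=np.array(s["ee_rot"]);K=np.array([.515,.295])
for z in(.166,.130):
    X=m["R"]@np.array([*K,z])+m["t"]; print(m["fx"]*X[0]/X[2]+m["cx"],m["fy"]*X[1]/X[2]+m["cy"])
E
```

```text
red [[266.0, 214.0], [291.0, 214.0], [291.0, 252.0], [266.0, 252.0]] [0.51655989 0.29529322 0.15      ]
279.7647075226899 244.242128669735
279.407947979753 224.80448362539818
```

View pics/w6.png

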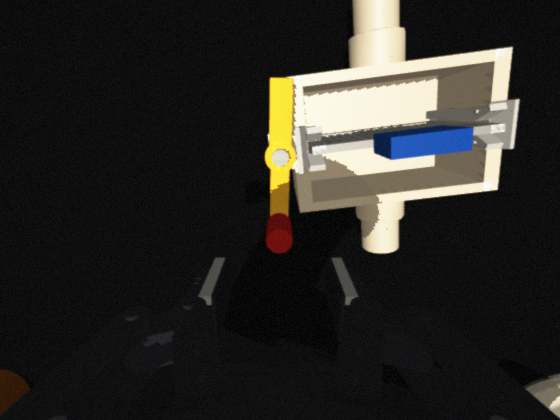

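The red knob is at (279,233), centred between the fingers and within 1 mm of my estimate. The bar is aligned with the tool's x axis. I'm descending and gripping.

{"method": "send_path", "body": {"segments": "0.0005,0,0.02,0,0.05 | 0.0005,0,0.045,0,0.05 | 0.0005,0,0.065,0,0.05 | 0.0005,0,0.065,0,0.05 | 0.0005,0,0.065,0,0 | 0.0005,0,0.065,0,0 | 0.0005,0,0.065,0,0 | 0.0005,0,0.065,0,0"}}

```text
t: 14.75
position: [0.5165, 0.2954, 0.1577]
ee_rot: [[0.95, -0.313, 0.002], [-0.313, -0.95, 0.001], [0.001, -0.002, -1.0]]
wrist_force: [-1.5, -0.6, 6.3]
width: 0.0159
finger_force: 58.5
```

{"method": "send_path", "body": {"segments": "0,0,0,0,0 | 0,0,0,0,0"}}

```text
t: 15.0
position: [0.5165, 0.2954, 0.1577]
ee_rot: [[0.95, -0.313, 0.002], [-0.313, -0.95, 0.001], [0.001, -0.002, -1.0]]
wrist_force: [-2.0, 0.5, 6.1]
width: 0.0161
finger_force: 58.5
```

Gripped. I'm swinging along the arc, easing 2 mm upward.

Converted, 0.96 rad is 0.3056.

{"method": "send_path", "body": {"segments": "0.0004,-0.006,-0.002,0.0382,0 | 0.0014,-0.0119,-0.002,0.0764,0 | 0.0032,-0.0176,-0.002,0.1146,0 | 0.0057,-0.0231,-0.002,0.1528,0 | 0.0087,-0.0282,-0.002,0.191,0 | 0.0124,-0.033,-0.002,0.2292,0 | 0.0166,-0.0372,-0.002,0.2674,0 | 0.0213,-0.041,-0.002,0.3056,0"}}

```text
t: 16.0
position: [0.5502, 0.3259, 0.1578]
ee_rot: [[0.284, -0.959, 0.001], [-0.959, -0.284, -0.003], [0.003, 0.0, -1.0]]
wrist_force: [5.0, -4.9, -2.2]
width: 0.0164
finger_force: 59.4
```

{"method": "send_path", "body": {"segments": "0,0,0,0,0"}}

```text
t: 16.12
position: [0.5503, 0.3259, 0.1578]
ee_rot: [[0.286, -0.958, 0.001], [-0.958, -0.286, -0.003], [0.003, -0.0, -1.0]]
wrist_force: [4.3, -4.5, -1.6]
width: 0.0157
finger_force: 59.6
```

Converted, 0.44 rad is 0.1401.

{"method": "send_path", "body": {"segments": "0.0004,-0.006,0,0.0382,0 | 0.0014,-0.0119,0,0.0764,0 | 0.0032,-0.0176,0,0.1146,0 | 0.005,-0.0215,0,0.1401,0 | 0.006,-0.024,0,0.156,0 | 0.006,-0.0245,0,0.1592,0 | 0.006,-0.0245,0,0.1592,0"}}

```text
t: 17.0
position: [0.573, 0.3266, 0.1577]
ee_rot: [[-0.206, -0.979, -0.004], [-0.979, 0.206, -0.004], [0.005, 0.003, -1.0]]
wrist_force: [-3.9, -5.2, 2.5]
width: 0.0162
finger_force: 60.0
```

Converted, 0.02 rad is 0.0064.

{"method": "send_path", "body": {"segments": "0,-0.002,0,0.0064,0 | 0,-0.002,0,0.0064,0"}}

```text
t: 17.25
position: [0.5729, 0.326, 0.1577]
ee_rot: [[-0.227, -0.974, -0.008], [-0.974, 0.227, -0.005], [0.007, 0.006, -1.0]]
wrist_force: [-13.0, -5.8, 6.5]
width: 0.0164
finger_force: 60.7
```

{"method": "send_path", "body": {"segments": "0,-0.002,0,0,0 | 0,-0.002,0,0,0"}}

```text
t: 17.5
position: [0.5731, 0.3259, 0.1576]
ee_rot: [[-0.226, -0.974, -0.011], [-0.974, 0.226, -0.005], [0.007, 0.01, -1.0]]
wrist_force: [-18.4, -4.6, 9.4]
width: 0.0162
finger_force: 61.3
```

The force rises with no motion, so the catch is against its stop. I'm relaxing, releasing, rising and checking.

{"method": "send_path", "body": {"segments": "0,0.003,0,0,0 | 0,0.003,0,0,0.05 | 0,0.003,0,0,0.05 | 0,0.003,0,0,0.05 | 0,0.003,0,0,0.05"}}

```text
t: 18.12
position: [0.5754, 0.3286, 0.1583]
ee_rot: [[-0.226, -0.974, 0.0], [-0.974, 0.226, 0.0], [-0.0, -0.0, -1.0]]
wrist_force: [-0.6, 0.8, 0.2]
width: 0.0499
finger_force: 0.0
```

{"method": "send_path", "body": {"segments": "0,0,-0.02,0,0.05 | 0,0,-0.06,0,0.05 | 0,0,-0.11,0,0.05 | 0,0,-0.15,0,0.05 | 0.06,0,-0.15,0,0.05 | 0.06,0,-0.15,0,0.05 | 0.06,0,-0.15,0,0.05"}}

```text
t: 19.0
position: [0.5617, 0.2699, 0.3084]
ee_rot: [[-0.226, -0.974, 0.0], [-0.974, 0.226, 0.0], [-0.0, -0.0, -1.0]]
wrist_force: [-0.8, -0.3, 0.2]
width: 0.0497
finger_force: 0.0
```

```bash
python3 - <<'E'
from h import *
m=cams.camera_model("wrist"); im=cams.get_image("wrist"); a=cams.get_image("side")[200:400,200:400,::-1]
cv2.imwrite("pics/f7.png",np.hstack([cv2.resize(a,(420,420)),im[:,150:500,::-1]]))
for n in("red","yellow"):
  for c in blobs(mask(im,n),3):
    r=cv2.minAreaRect(c); print(n,r,ray(m,r[0],.148 if n=="red" else .13))
E
```

```text
red ((280.0, 253.0), (18.0, 28.0), 0.0) [0.5744157  0.32848584 0.148     ]
yellow ((279.9389953613281, 218.29713439941406), (37.48130798339844, 17.64707374572754), 81.38435363769531) [0.56708684 0.297108   0.13      ]
```

View pics/f7.png

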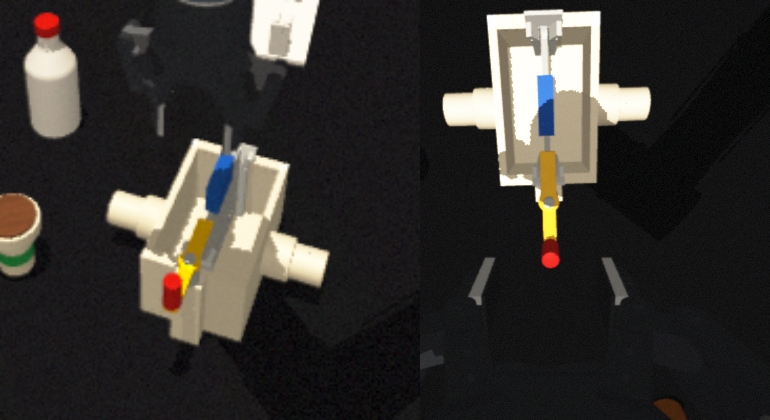

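The tongue lies over the screen's top edge in line with the guides. The knob is at (0.574, 0.328), at the stop, and the gripper is clear. I'm handing the job in.

```bash
python3 -c "
from bench import ctrl, cams
print(ctrl.close_job())"
```

```text
the job is handed in; nothing more can be done
None
```

The screen is standing on the housing floor between its guides, the catch is swung across to its stop over it, and I handed the job in at about 19 s; no verdict came back.

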